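Set the crusher gap lever and try the gap with the feeler blade

ROBOT

A 7-joint arm with a two-finger parallel gripper is mounted at the origin on the work surface. World frame = base frame: x ahead of the robot, y to its left, z up, the work surface at z = 0. Lengths are in m, angles in degrees, forces in N, time in s.
With the tool pointing down it reaches from about 0.425 to 0.875 m from the base axis. Payload 4.7 kg.
Tool frame: the origin (TCP) lies on the centre line of the jaws, within the pads' length; the fingertips stand 11 mm ahead of it and the grasp point (between the pads) lies 8 mm behind it; z points along the fingers, y is the direction in which the jaws open and shut (so a half turn about z gives the same grasp; the last joint's range is limited). The gripper opens to 87 mm and grips with 3 to 60 N. Pads are 19 mm wide; open, the fingers measure 117 mm over their backs; the gripper's body (75 mm by 190 mm) begins 51 mm behind the grasp point.
Start: joints at [70.938, 18.392, -4.016, 83.108, 1.295, 78.541, -3.26], TCP at [0.221, -0.611, 0.234] pointing down, gripper open.
Joint ranges: [-163.93, 163.93], [-17.29, 119.83], [-79.2, 71.16], [3.27, 140.29], [-89.18, 269.18], [5.43, 117.66], [-154.24, 154.24]. Speed limits (degrees/s): [147.25, 147.25, 180, 180, 180, 180, 180].

INTERFACE

Orientations are given as [roll, pitch, yaw] about the fixed x, y, z axes, in that order (R = Rz(yaw) Ry(pitch) Rx(roll)).
In Python, from cell import env gives the robot as it stands.
- The arm moves only by the tool servo_tool, never from a script. Its argument "moves" is text: rows parted by semicolons, each of 7 numbers parted by spaces: the shift along the tool's x, y, z as a fraction of full scale, then the turn, a rotation vector about the tool's x, y, z as a fraction of full scale, then the gripper's target within -1 to 1 (shut at 1, half-way at 0, fully open at -1). A call has 1 to 20 rows; each row shifts and turns the pose as measured when the row begins, along the tool's axes as they then stand; what a row does not reach is not made up. Full scale, the value 1, is 1000 mm for a shift and 0.5 rad for a turn. A row lasts 1/12 s, in which the tool goes at most 41.7 mm and 7.16 degrees, less where a joint would pass 70% of its speed; a pose out of reach is approached as far as the arm can. A call with a number of a shift or a turn outside -1 to 1 is refused whole. A call with a gripper value outside its range is refused whole. The fingers move at their own pace and stop on an object; "squeeze" is the grip in N (left out, the last holds). Time passes only in rows, so rows that do not move let the fingers close. It gives the time, the measured TCP pose, the force and the opening at its end, in the units of the state.
- env.get_obs(): the state, without advancing time (a new reading comes with each control period).
- env.read_camera(name): name is "scene" or "top" or "wrist"; returns a dict with "img" (420x560x3 uint8, red, green, blue), "range_z" (420x560 float32, m along the optical axis (not along the pixel's ray), 0 where there is no reading), "mtx" (3x3 intrinsics, pixels), "T" (4x4, takes a point from camera to world coordinates); the wrist camera has in their place "hand_eye" (4x4, takes a point from camera to tool coordinates, whose origin is the TCP and whose axes are the flange's). Camera axes: x right, y up, looking along -z (the intrinsics and any distortion apply to the point x, -y, -z); pixel columns grow to the right and rows downward; lengths in m; the calibration is good to about 2 mm. A picture is of the moment at which its call begins: read the wrist's pose just before it.
- env.sign_off(): hands the job in, once; it reports no verdict.
The state is a dict: "time_s": time; "qpos": joint angles; "joint_velocities": joint speeds; "effort": joint torques, N m; "tool_pos": TCP position; "tool_rot": TCP orientation; "force": force on the tool from outside, world axes, zero at the start; "wrist_torque": the same for the moment, N m; "grip_width": finger opening in m.
Only numpy, scipy, OpenCV 4.12 (cv2) and the standard library are available. Lean on these libraries where they do the work, as an engineer would, in place of code of your own. Each camera call takes 0.05 s, during which the arm holds its last target.

TASK

First swing the red-knobbed gap lever of the bench jaw crusher until it stands straight up at the green mark. Then take the green-handled feeler blade out of its wooden stand and slide it, upright and tip first, down between the two steel jaw plates until it drags snugly and the top edges of the plates are level with the yellow band on the blade; finish still gripping the handle, holding it at that depth, with the lever still straight up. Leave the orange-handled blade, the brown bottle and the white jar where they are.

Things in the scene. Friction and masses are not known exactly. Their poses are not given: they have to be found in the camera images.
- crusher: Bench jaw crusher, fixed: white base 200 (x) x 220 (y) x 55 mm high; on it a throat between two upright steel jaw plates, open above, and a lever at +y. Origin: centre of its underside on the bench; z up; x runs across the jaw gap (front plate at -x, back plate at +x). A blue motor behind it reaches x = 190 mm, 110 mm high. The blue metal around the throat is 110 mm high; blue cheeks stand 50 mm either side of the throat in y.
- throat (a point): Middle of the jaw gap (as with the lever upright), level with the plates' top edges: [0, -20, 130] mm in the crusher's frame, with its axes. The blade goes down here, thickness along x, width along y. The plates are 60 mm wide in y; their top 13 mm flare outwards by 7 mm each. The throat's floor is 75 mm below.
- front_plate: Steel jaw plate on the -x side of the gap, 60 x 65 x 8 mm, on springs (1.5 N/mm, 1.5 N preload, 6 mm of travel along -x). Origin: middle of the top edge of its (unflared) face plane.
- back_plate: Steel jaw plate on the +x side, same size and springs (yields along +x), moved by the lever. Origin: as for the front plate. Gap between the faces: 7.9 mm at lever 0, 2.3 at 0.70 rad, 0.3 at 0.95. With the lever upright the 6 mm blade is nipped with about 4 N a side, and pushing it down meets some 5 to 12 N of drag.
- lever (a joint): Angle of the gap lever in rad, 0 to 0.95. At 0 it leans 0.70 rad from upright towards the crusher's -x, at 0.70 it stands straight up beside the green mark, beyond that it leans to +x. It turns about the crusher's y axis and stays where it is left; about 3 to 4 N at the knob moves it.
- lever_hinge (a point): Hinge point of the lever, at [0, 88, 65] mm in the crusher's frame, with the crusher's axes.
- lever_knob (a point): Centre of the red ball knob, 28 mm in diameter, on a 10 mm rod, 100 mm from the hinge: 165 mm above the bench when upright, 141 mm when leaning fully to -x. Nearest metal: a dark quadrant with tick marks, 22 mm to its -y side, no higher than 96 mm.
- stand: Fixed wooden gauge stand, 60 (x) x 150 (y) x 55 mm high, with two slots 36 mm either side of its centre along y, each 8 mm (x) x 33 mm (y), 43 mm deep. Either blade may be in either slot. Origin: centre of its underside.
- green_blade: Feeler blade with green handle, 130 mm tall, about 80 g, upright in the stand. Origin: middle of its tip edge; z up to the handle, x thickness, y width. Steel 6 mm (x) x 30 mm (y), 0 to 85 mm above the origin, the lowest 14 mm tapering to 1.5 mm; yellow band 38 to 50 mm (half hidden in the slot at first). Handle 14 (x) x 34 mm (y), 85 to 130 mm above the origin.
- orange_blade: Second feeler blade, same shape, with orange handle and black band; not wanted, leave it in its slot.
- bottle: Brown bottle, black cap, 66 mm in diameter, 140 mm tall; leave alone. Origin: centre of its underside.
- jar: Small white jar, 52 mm in diameter, 60 mm tall; leave alone. Origin: centre of its underside.
Not all that is in view belongs to the job. What is shaped like the stand but blue, purple or turquoise is not meant.

How it is judged (in metres and radians):
On the way, in this order (a step that is already met when the one before it is completed fails the run):
1. the gap lever stands straight up at the green mark (0.70 +/- 0.09 rad), at rest (value of joint lever between 0.61 and 0.79 rad and velocity of joint lever between -0.05 and 0.05 rad/s), for 0.3 s.
2. the green blade is out of the stand, carried by the fingers (z of green_blade in the frame of stand above 0.058 m and contact force between the fingers and green_blade above 3 N), for 0.1 s.
3. the green blade is nipped between the plates with its yellow band level with their top edges (z of green_blade in the frame of throat between -0.0525 and -0.0355 m and y of green_blade in the frame of throat between -0.02 and 0.02 m and x of green_blade in the frame of throat between -0.008 and 0.008 m and angle between green_blade's own z axis and vertical below 0.12 rad and contact force between green_blade and front_plate above 0.4 N and contact force between green_blade and back_plate above 0.4 N and linear speed of green_blade below 0.01 m/s and value of joint lever between 0.61 and 0.79 rad), for 0.2 s.
At the end, for the whole second after the job is handed in: Lever at 0.70 +/- 0.09 rad; green blade still and upright (0.12 rad) in the gap, within 20 mm of mid-width and 8 mm of the gap line, tip 35.5 to 52.5 mm below the plate tops, pressed by both plates (over 0.4 N each), the fingers still gripping it (over 3 N) (all of step 3 and contact force between the fingers and green_blade above 3 N); the arm keeps its last pose, push and grip.
It fails at once if the orange blade is moved over 15 mm (distance of orange_blade from where it was at the start of the episode above 0.015 m).
It fails at once if the bottle is moved over 20 mm or tipped (distance of bottle from where it was at the start of the episode above 0.02 m or angle between bottle's own z axis and vertical above 0.4 rad).
It fails at once if the jar is moved over 20 mm or tipped (distance of jar from where it was at the start of the episode above 0.02 m or angle between jar's own z axis and vertical above 0.4 rad).
It also fails if it takes over 54 s, if anything falls off the work surface, if the arm or the gripper's body presses on something with over 40 N, if the wrist force passes 120 N, or if a joint passes its speed limit or range.

## Working session

There is one attempt and no reset: what is moved stays moved. The work goes in short steps, Python scripts to look and compute and a tool call to move; the robot and the scene stay as the last step left them, time stands still between calls to the robot, and variables do not carry over. Pictures are saved under pics/ and viewed, and the job is handed in when it is done.

Besides the shell and the picture viewer there is one more tool, called after "Request:" by a JSON object that holds its "api" and its "payload". servo_tool: Moves the arm, as the interface text tells. Its arguments: {"type":"object","properties":{"moves":{"type":"string"},"squeeze":{"type":"number"}},"required":["moves"]}

```bash
mkdir -p pics; ls
cat > h.py <<'E'
from cell import env
import numpy as np, cv2
def snap(name):
    o=env.get_obs(); c=env.read_camera(name)
    np.savez('last_%s.npz'%name,pos=o['tool_pos'],rot=o['tool_rot'],**{k:c[k] for k in c})
    return o,c
def load(name): return np.load('last_%s.npz'%name)
def Rt(rot):
    from scipy.spatial.transform import Rotation as R
    return R.from_euler('xyz',rot,degrees=True).as_matrix()
def pose(c):
    if 'T' in c: return np.array(c['T'])
    T=np.eye(4);T[:3,:3]=Rt(c['rot']);T[:3,3]=c['pos'];return T@c['hand_eye']
def pt(c,u,v,z=None,w=1):
    K=c['mtx'];T=pose(c)
    if z is None:
        p=c['range_z'][int(v)-w:int(v)+w+1,int(u)-w:int(u)+w+1];p=p[p>0]
        if len(p)==0:return None
        z=np.median(p)
    x=(u-K[0,2])/K[0,0]*z; y=(v-K[1,2])/K[1,1]*z
    return (T@[x,-y,-z,1])[:3]
def cloud(c):
    K=c['mtx'];T=pose(c);z=c['range_z'];v,u=np.mgrid[:z.shape[0],:z.shape[1]]
    P=np.stack([(u-K[0,2])/K[0,0]*z,-(v-K[1,2])/K[1,1]*z,-z,np.ones_like(z)],-1)
    W=(P@T.T)[...,:3]; W[z<=0]=np.nan; return W
def save(c,fn,box=None,s=1):
    im=c['img'][...,::-1]
    if box: im=im[box[1]:box[3],box[0]:box[2]]
    cv2.imwrite('pics/'+fn,cv2.resize(im,None,fx=s,fy=s,interpolation=cv2.INTER_CUBIC))
E
python3 - <<'E'
from h import *
for n in('scene','top'):
    o,c=snap(n); save(c,n+'0.png'); print(n,c['mtx'],c['T'],[k for k in c])
print(o)
E
```

```text
pics
scene [[379.8639678    0.         277.36022512]
 [  0.         379.8639678  205.01426236]
 [  0.           0.           1.        ]] [[-0.6704821  -0.50611177  0.54249851  0.977149  ]
 [ 0.74159018 -0.47915717  0.4695236   0.39147332]
 [ 0.02231063  0.71711874  0.69659382  0.71462303]
 [ 0.          0.          0.          1.        ]] ['img', 'range_z', 'mtx', 'T']
top [[398.83322335   0.         283.75581964]
 [  0.         398.83322335 202.94626148]
 [  0.           0.           1.        ]] [[-0.00443459  0.99434336 -0.10612072  0.39798408]
 [-0.99946804 -0.00783614 -0.03165815 -0.00657965]
 [-0.03231065  0.10592388  0.99384916  1.13824415]
 [ 0.          0.          0.          1.        ]] ['img', 'range_z', 'mtx', 'T']
{'time_s': 0.05, 'qpos': array([70.9380201 , 18.4378859 , -4.01509762, 83.17232715,  1.29484847,
       78.5412079 , -3.262504  ]), 'joint_velocities': array([-0.05424506, -0.05146243,  0.01968253, -0.08979246,  0.01952596,
        0.02295134, -0.04873616]), 'effort': array([-7.05195202e-05, -4.92997205e+01, -4.06344328e-01, -3.13705587e+01,
       -6.42618793e-02,  3.98993923e-02,  8.29982969e-05]), 'tool_pos': array([ 0.22069977, -0.61083734,  0.2324973 ]), 'tool_rot': array([-1.79893809e+02,  5.66270099e-03,  1.98687317e+01]), 'force': array([ 0.7609267 , -0.14752805, -0.32612694]), 'wrist_torque': array([-0.01492868, -0.00420414, -0.02856222]), 'grip_width': 0.08692698899941781}
```

View pics/scene0.png

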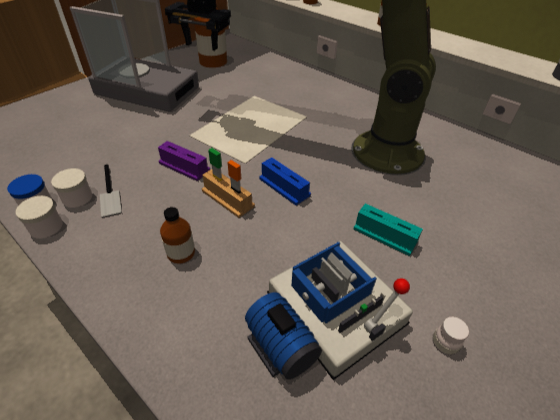

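View pics/top0.png

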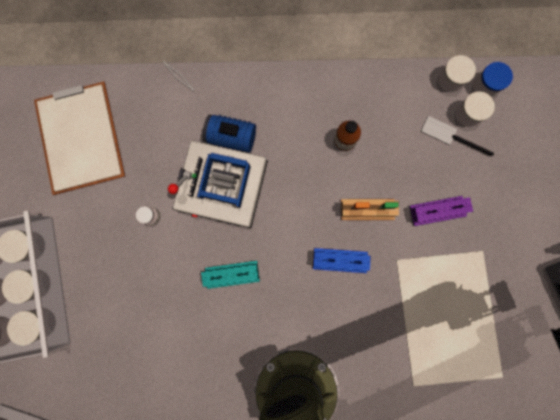

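Top view: the wooden stand is at (370,209) with the green handle at (391,205) and the orange at (362,205). The crusher is at (221,183) with its red knob at (173,189). The bottle is at (348,135), and the jar is at (147,216), near the lever. Could be mistaken for the stand: purple (441,209), blue (341,260), turquoise (230,274). Could be mistaken for the green blade: the orange blade (362,205), and the green mark on the crusher. I choose the wooden stand and the green handle at (391,205).

Run:
```python
from h import *
c=load('top')
save(c,'topstand.png',(330,180,430,240),7)
save(c,'topcr.png',(160,100,280,240),4.2)
s=load('scene'); save(s,'scstand.png',(190,130,290,220),6)
save(s,'sccr.png',(240,230,480,380),3.2)
def rep(name,m,W):
    P=W[m]; P=P[~np.isnan(P[:,0])]; print(name,len(P),np.median(P,0).round(4),P.min(0).round(3),P.max(0).round(3))
for n in('top','scene'):
    c=load(n);W=cloud(c);hsv=cv2.cvtColor(c['img'],cv2.COLOR_RGB2HSV);h,sv,v=hsv[...,0],hsv[...,1],hsv[...,2]
    ok=(W[...,0]>.3)&(W[...,0]<.9)
    rep(n+' red',((h<4)|(h>176))&(sv>200)&(v>130)&ok,W)
    rep(n+' green',(h>45)&(h<75)&(sv>150)&(v>60)&ok&(W[...,1]<0),W)
    rep(n+' orange',(h>5)&(h<11)&(sv>200)&(v>150)&ok&(W[...,1]<-.1),W)
    m=(h>10)&(h<20)&(sv>120)&(v>120)&ok&(W[...,1]<-.1)&(W[...,2]>.045)&(W[...,2]<.065)
    rep(n+' wood',m,W)
    P=W[m][:,:2].astype(np.float32); print(cv2.minAreaRect(P))
    m=(v>110)&(sv<90)&ok&(W[...,1]<.35)&(W[...,1]>0)&(W[...,2]>.045)&(W[...,2]<.065)&(W[...,0]>.4)
    mm=cv2.morphologyEx(m.astype(np.uint8),cv2.MORPH_OPEN,np.ones((3,3)))>0
    rep(n+' base',mm,W);P=W[mm][:,:2].astype(np.float32); print(cv2.minAreaRect(P))
```

```text
top red 54 [0.5414 0.3015 0.1618] [0.532 0.294 0.154] [0.55  0.311 0.167]
top green 17 [ 0.4971 -0.2337  0.1418] [ 0.495 -0.252  0.137] [ 0.5   -0.225  0.146]
  return _methods._mean(a, axis=axis, dtype=dtype,
  ret = um.true_divide(
Traceback (most recent call last):
ValueError: zero-size array to reduction operation minimum which has no identity
```

View pics/topstand.png

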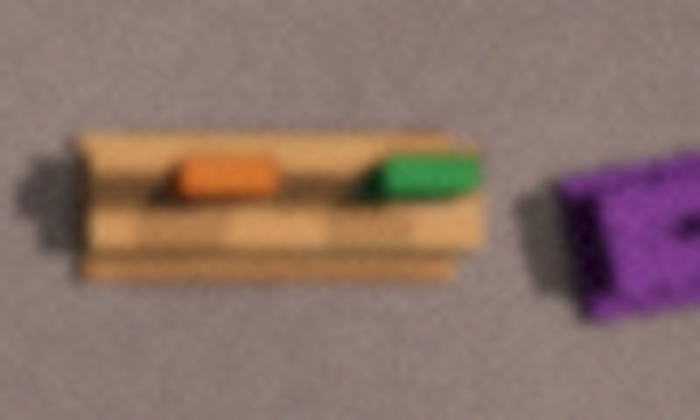

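View pics/topcr.png

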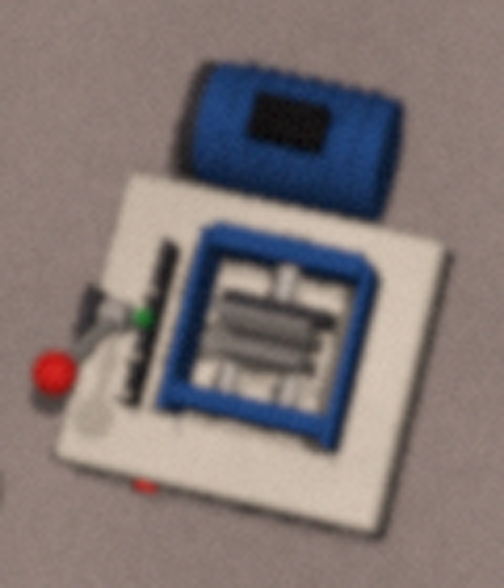

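View pics/scstand.png

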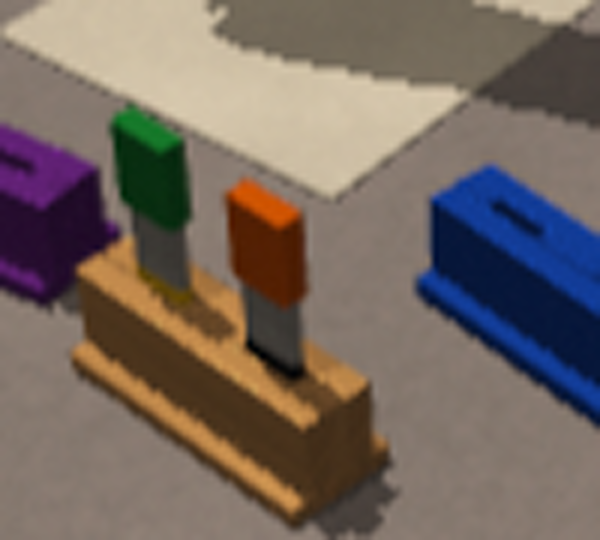

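View pics/sccr.png

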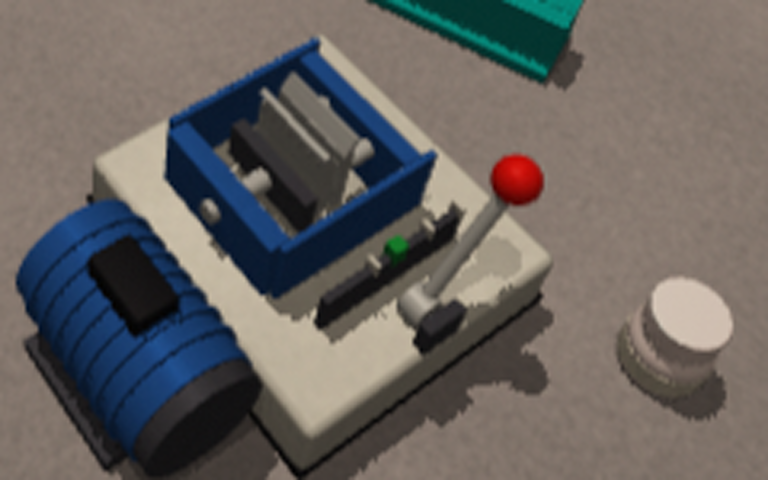

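Run:
```python
from h import *
def rep(name,m,W):
    P=W[m]; P=P[~np.isnan(P[:,0])]
    if len(P)<4: print(name,len(P)); return
    r=cv2.minAreaRect(P[:,:2].astype(np.float32))
    print(name,len(P),np.median(P,0).round(4),P.min(0).round(3),P.max(0).round(3),np.round(r[0],4),np.round(r[1],4),round(r[2],1))
for n in('top','scene'):
    c=load(n);W=cloud(c);hsv=cv2.cvtColor(c['img'],cv2.COLOR_RGB2HSV);h,sv,v=[hsv[...,i].astype(int) for i in range(3)]
    x,y,z=W[...,0],W[...,1],W[...,2]
    ok=(x>.35)&(x<.9)
    rep(n+' red',((h<5)|(h>175))&(sv>180)&(v>110)&ok&(z>.1)&(y>.2),W)
    rep(n+' green',(h>45)&(h<75)&(sv>120)&(v>50)&ok&(y<0)&(z>.08),W)
    rep(n+' orange',(h>4)&(h<14)&(sv>150)&(v>120)&ok&(y<-.1)&(z>.085),W)
    for lo,hi in((.047,.063),):
        rep(n+' stand',(z>lo)&(z<hi)&(h<25)&(sv>80)&(y<-.1)&(y>-.3)&(x>.4)&(x<.6),W)
        m=(z>lo)&(z<hi)&(y>0.03)&(y<.35)&(x>.4)&(x<.75)&(sv<100)&(v>90)
        m=cv2.morphologyEx(m.astype(np.uint8),cv2.MORPH_OPEN,np.ones((3,3)))>0
        rep(n+' base',m,W)
    rep(n+' bluetop',(z>.1)&(z<.118)&(y>0.03)&(y<.35)&(x>.4)&(x<.65)&(h>100)&(h<125)&(sv>120),W)
    rep(n+' plate',(z>.12)&(z<.14)&(y>0.03)&(y<.25)&(x>.4)&(x<.7),W)
```

```text
top red 69 [0.5405 0.3019 0.161 ] [0.53  0.292 0.152] [0.552 0.311 0.167] [0.5412 0.3029] [0.0188 0.0213] 38.9
top green 61 [ 0.4972 -0.2393  0.1414] [ 0.493 -0.257  0.128] [ 0.502 -0.225  0.146] [ 0.4976 -0.2413] [0.0094 0.0316] 0.4
top orange 84 [ 0.4999 -0.1703  0.141 ] [ 0.493 -0.185  0.101] [ 0.506 -0.154  0.145] [ 0.4994 -0.1693] [0.0315 0.0124] 90.0
top stand 607 [ 0.4953 -0.2062  0.0547] [ 0.481 -0.282  0.048] [ 0.521 -0.131  0.063] [ 0.501  -0.2066] [0.1508 0.0392] 89.6
top base 3489 [0.552  0.2048 0.0543] [0.454 0.082 0.047] [0.691 0.334 0.063] [0.5729 0.2083] [0.2203 0.1996] 76.5
top bluetop 477 [0.5758 0.184  0.1068] [0.504 0.121 0.1  ] [0.641 0.251 0.115] [0.5738 0.1855] [0.1087 0.1187] 76.2
top plate 152 [0.5732 0.1874 0.1269] [0.551 0.156 0.12 ] [0.59  0.22  0.134] [0.5704 0.1884] [0.061  0.0276] 77.0
scene red 147 [0.5454 0.3076 0.1619] [0.532 0.295 0.153] [0.554 0.319 0.167] [0.5435 0.3072] [0.0207 0.0229] 30.6
scene green 47 [ 0.498  -0.2408  0.1414] [ 0.49  -0.257  0.122] [ 0.504 -0.224  0.144] [ 0.4975 -0.2404] [0.0323 0.0134] 87.8
scene orange 46 [ 0.4976 -0.1681  0.1421] [ 0.49  -0.183  0.14 ] [ 0.505 -0.151  0.144] [ 0.4985 -0.167 ] [0.0326 0.0137] 83.4
scene stand 544 [ 0.5045 -0.1972  0.0548] [ 0.477 -0.279  0.047] [ 0.52  -0.127  0.063] [ 0.4983 -0.2029] [0.1516 0.042 ] 89.1
scene base 4058 [0.6278 0.2583 0.0552] [0.451 0.084 0.048] [0.691 0.339 0.061] [0.57   0.2108] [0.2174 0.1996] 76.2
scene bluetop 1283 [0.587  0.1915 0.1072] [0.503 0.123 0.1  ] [0.645 0.257 0.113] [0.575  0.1891] [0.1124 0.123 ] 76.6
scene plate 256 [0.5628 0.1932 0.1277] [0.547 0.158 0.12 ] [0.587 0.223 0.132] [0.5676 0.1905] [0.0603 0.0298] 75.5
```

```bash
cat > plan.py <<'E'
# plan.py x y z yaw rows [grip]: print rows
import sys
from h import *
x,y,z,yaw=map(float,sys.argv[1:5]);n=int(sys.argv[5])
o=env.get_obs();p=np.array(o['tool_pos']);r=np.array(o['tool_rot']);w=r[2]
dyaw=(yaw-w+180)%360-180
d=np.array([x,y,z])-p
print('t',o['time_s'],'pos',p.round(4),'rot',r.round(2),'d',d.round(4),'dyaw',round(dyaw,2),'r',np.hypot(x,y).round(3))
for i in range(n):
    a=np.radians(w+dyaw*i/n)
    s=d/n
    print('%.4f %.4f %.4f 0 0 %.3f'%(np.cos(a)*s[0]+np.sin(a)*s[1],np.sin(a)*s[0]-np.cos(a)*s[1],-s[2],-np.radians(dyaw/n)/0.5))
E
cat > st.py <<'E'
from h import *
o=env.get_obs()
for k in('time_s','tool_pos','tool_rot','force','grip_width','qpos'):print(k,np.round(o[k],4))
E
python3 plan.py 0.56 -0.1 0.26 76.5 16
python3 - <<'E'
from h import *
from scipy.optimize import least_squares
A=[]
for n in('top','scene'):
    c=load(n);W=cloud(c);hsv=cv2.cvtColor(c['img'],cv2.COLOR_RGB2HSV);h,sv,v=[hsv[...,i].astype(int) for i in range(3)]
    m=((h<5)|(h>175))&(sv>180)&(v>110)&(W[...,2]>.12)&(W[...,1]>.2)&(W[...,0]>.4)
    P=W[m];f=least_squares(lambda q:np.linalg.norm(P-q,axis=1)-.014,P.mean(0)-[0,0,.01],loss='soft_l1',f_scale=.001);print(n,f.x.round(4))
E
```

```text
t 0.1 pos [ 0.2207 -0.6109  0.2326] rot [-1.799e+02  1.000e-02  1.987e+01] d [0.3393 0.5109 0.0274] dyaw 56.63 r 0.569
0.0308 -0.0228 -0.0017 0 0 -0.124
0.0321 -0.0209 -0.0017 0 0 -0.124
0.0334 -0.0189 -0.0017 0 0 -0.124
0.0345 -0.0168 -0.0017 0 0 -0.124
0.0354 -0.0146 -0.0017 0 0 -0.124
0.0363 -0.0124 -0.0017 0 0 -0.124
0.0370 -0.0101 -0.0017 0 0 -0.124
0.0375 -0.0078 -0.0017 0 0 -0.124
0.0379 -0.0055 -0.0017 0 0 -0.124
0.0382 -0.0031 -0.0017 0 0 -0.124
0.0383 -0.0008 -0.0017 0 0 -0.124
0.0383 0.0016 -0.0017 0 0 -0.124
0.0381 0.0040 -0.0017 0 0 -0.124
0.0378 0.0063 -0.0017 0 0 -0.124
0.0373 0.0086 -0.0017 0 0 -0.124
0.0367 0.0109 -0.0017 0 0 -0.124
top [0.5439 0.3053 0.1502]
scene [0.5409 0.3078 0.1513]
```

Request:
{"api": "servo_tool", "payload": {"moves": "0.031 -0.023 -0.002 0 0 -0.124 -1;0.032 -0.021 -0.002 0 0 -0.124 -1;0.033 -0.019 -0.002 0 0 -0.124 -1;0.0345 -0.017 -0.002 0 0 -0.124 -1;0.0355 -0.0145 -0.002 0 0 -0.124 -1;0.036 -0.0125 -0.002 0 0 -0.124 -1;0.037 -0.01 -0.002 0 0 -0.124 -1;0.0375 -0.008 -0.002 0 0 -0.124 -1;0.038 -0.0055 -0.002 0 0 -0.124 -1;0.038 -0.003 -0.002 0 0 -0.124 -1;0.038 -0.001 -0.002 0 0 -0.124 -1;0.038 0.0015 -0.002 0 0 -0.124 -1;0.038 0.004 -0.002 0 0 -0.124 -1;0.038 0.0065 -0.002 0 0 -0.124 -1;0.0375 0.0085 -0.002 0 0 -0.124 -1;0.0365 0.011 -0.002 0 0 -0.124 -1"}}

```text
time_s: 1.43
tool_pos: [0.553, -0.0797, 0.2556]
tool_rot: [-179.2, -0.0, 78.1]
force: [1.7, 0.3, -0.7]
grip_width: 0.0867
```

```bash
python3 st.py; python3 plan.py 0.5425 0.3065 0.235 76.5 14
```

```text
time_s 1.4333
tool_pos [ 0.553  -0.0797  0.2556]
tool_rot [-1.79168e+02 -2.74000e-02  7.81255e+01]
force [ 1.6953  0.3284 -0.7098]
grip_width 0.0867
qpos [ 36.6327   9.8002 -34.8223  92.7847   5.4941  80.0088 -10.7045]
t 1.4333 pos [ 0.553  -0.0797  0.2556] rot [-1.7917e+02 -3.0000e-02  7.8130e+01] d [-0.0105  0.3862 -0.0206] dyaw -1.63 r 0.623
0.0268 -0.0064 0.0015 0 0 0.004
0.0268 -0.0065 0.0015 0 0 0.004
0.0268 -0.0065 0.0015 0 0 0.004
0.0268 -0.0066 0.0015 0 0 0.004
0.0268 -0.0066 0.0015 0 0 0.004
0.0268 -0.0067 0.0015 0 0 0.004
0.0268 -0.0067 0.0015 0 0 0.004
0.0267 -0.0068 0.0015 0 0 0.004
0.0267 -0.0068 0.0015 0 0 0.004
0.0267 -0.0069 0.0015 0 0 0.004
0.0267 -0.0070 0.0015 0 0 0.004
0.0267 -0.0070 0.0015 0 0 0.004
0.0267 -0.0071 0.0015 0 0 0.004
0.0267 -0.0071 0.0015 0 0 0.004
```

Request:
{"api": "servo_tool", "payload": {"moves": "0.029 -0.007 0.0015 -0.004 0 0.004 -1;0.029 -0.007 0.0015 -0.004 0 0.004 -1;0.029 -0.007 0.0015 -0.004 0 0.004 -1;0.029 -0.007 0.0015 -0.004 0 0.004 -1;0.029 -0.007 0.0015 -0.004 0 0.004 -1;0.029 -0.007 0.0015 -0.004 0 0.004 -1;0.029 -0.007 0.0015 -0.004 0 0.004 -1;0.029 -0.007 0.0015 0 0 0.004 -1;0.029 -0.007 0.0015 0 0 0.004 -1;0.029 -0.007 0.0015 0 0 0.004 -1;0.029 -0.007 0.0015 0 0 0.004 -1;0.028 -0.007 0.0015 0 0 0.004 -1;0.02 -0.006 0.001 0 0 0 -1;0 0 0 0 0 0 -1;0 0 0 0 0 0 -1"}}

```text
time_s: 2.68
tool_pos: [0.5373, 0.3261, 0.2307]
tool_rot: [-179.4, -0.2, 77.6]
force: [0.3, -0.5, 0.7]
grip_width: 0.087
```

```bash
python3 - <<'E'
from h import *
o,c=snap('wrist');print(c['hand_eye'].round(3),c['mtx'].round(1));save(c,'w1.png')
E
python3 st.py
```

```text
[[ 0.     0.952  0.305  0.085]
 [ 1.     0.    -0.001 -0.   ]
 [-0.001  0.305 -0.952 -0.151]
 [ 0.     0.     0.     1.   ]] [[338.3   0.  285.3]
 [  0.  338.3 209.9]
 [  0.    0.    1. ]]
time_s 2.7333
tool_pos [0.5369 0.3263 0.2307]
tool_rot [-179.4111   -0.2075   77.6278]
force [ 0.6209  0.7612 -0.5932]
grip_width 0.0872
qpos [  2.5476  22.0424 -46.5297  85.1542  15.4543  79.8361 -57.0215]
```

View pics/w1.png

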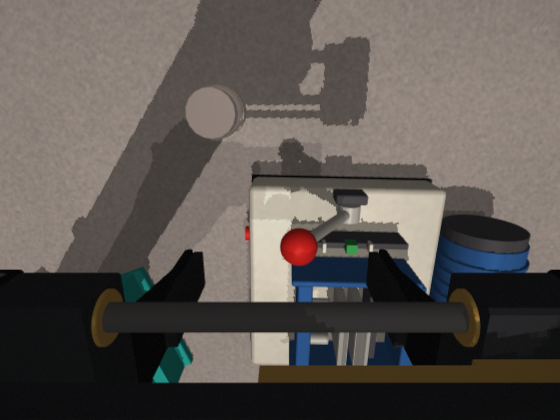

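The knob is at (298,247), between the fingers, the quadrant and green mark are at (351,248), and the jar is at (214,111).

```bash
cat > knob.py <<'E'
from h import *
from scipy.optimize import least_squares
c=load('wrist');W=cloud(c);hsv=cv2.cvtColor(c['img'],cv2.COLOR_RGB2HSV);h,sv,v=[hsv[...,i].astype(int) for i in range(3)]
m=((h<5)|(h>175))&(sv>180)&(v>110)&(W[...,2]>.12)
P=W[m];f=least_squares(lambda q:np.linalg.norm(P-q,axis=1)-.014,P.mean(0)-[0,0,.01],loss='soft_l1',f_scale=.001);print('knob',f.x.round(4),len(P))
m=(sv<90)&(v>100)&(W[...,2]>.047)&(W[...,2]<.063);m=cv2.morphologyEx(m.astype(np.uint8),cv2.MORPH_OPEN,np.ones((3,3)))>0
P=W[m];print(cv2.minAreaRect(P[:,:2].astype(np.float32)))
E
python3 knob.py; python3 plan.py 0.5425 0.306 0.158 76.5 3
```

```text
knob [0.5428 0.3072 0.1508] 895
((0.5735945701599121, 0.27497419714927673), (0.3193711042404175, 0.23454242944717407), 87.90750885009766)
t 2.7333 pos [0.5369 0.3263 0.2307] rot [-179.41   -0.21   77.63] d [ 0.0056 -0.0203 -0.0727] dyaw -1.13 r 0.623
-0.0062 0.0033 0.0242 0 0 0.013
-0.0062 0.0033 0.0242 0 0 0.013
-0.0062 0.0034 0.0242 0 0 0.013
```

Request:
{"api": "servo_tool", "payload": {"moves": "-0.006 0.0035 0.02 0 0 0.012 -1;-0.006 0.0035 0.02 -0.01 0 0.012 -1;-0.006 0.003 0.02 -0.01 0 0.012 -1;0 0 0.014 0 0 0 -1;0 0 0.002 0 0 0 -0.2;0 0 0 0 0 0 -0.2", "squeeze": 6}}

```text
time_s: 3.23
tool_pos: [0.5461, 0.297, 0.1525]
tool_rot: [179.7, 0.0, 75.9]
force: [-0.5, 0.5, -0.2]
grip_width: 0.0802
```

```bash
python3 plan.py 0.5428 0.307 0.155 76.5 1
```

```text
t 3.2333 pos [0.5461 0.297  0.1525] rot [1.7974e+02 2.0000e-02 7.5940e+01] d [-0.0033  0.01    0.0025] dyaw 0.56 r 0.624
0.0089 -0.0056 -0.0025 0 0 -0.020
```

Request:
{"api": "servo_tool", "payload": {"moves": "0.007 -0.004 -0.002 0 0 -0.01 -0.2;0 0 0 0 0 0 -0.2;0 0 0 0 0 0 1;0 0 0 0 0 0 1;0 0 0 0 0 0 1;0 0 0 0 0 0 1;0 0 0 0 0 0 1;0 0 0 0 0 0 1", "squeeze": 6}}

```text
time_s: 3.9
tool_pos: [0.5437, 0.3066, 0.1601]
tool_rot: [179.7, -0.1, 76.2]
force: [-9.6, -1.1, 6.8]
grip_width: 0.0285
```

```bash
python3 plan.py 0.592 0.295 0.169 76.5 8; python3 st.py
python3 - <<'E'
from h import *
o,c=snap('wrist');save(c,'w2.png')
E
```

```text
t 3.9 pos [0.5437 0.3066 0.1601] rot [ 1.7968e+02 -1.4000e-01  7.6200e+01] d [ 0.0483 -0.0116  0.0089] dyaw 0.3 r 0.661
0.0000 0.0062 -0.0011 0 0 -0.001
0.0000 0.0062 -0.0011 0 0 -0.001
0.0000 0.0062 -0.0011 0 0 -0.001
0.0000 0.0062 -0.0011 0 0 -0.001
0.0000 0.0062 -0.0011 0 0 -0.001
0.0000 0.0062 -0.0011 0 0 -0.001
0.0000 0.0062 -0.0011 0 0 -0.001
0.0000 0.0062 -0.0011 0 0 -0.001
time_s 3.9
tool_pos [0.5437 0.3066 0.1601]
tool_rot [ 1.796826e+02 -1.386000e-01  7.619630e+01]
force [-9.606  -1.1168  6.7699]
grip_width 0.0285
qpos [  3.5628  23.601  -44.988   91.4807  17.5071  71.8519 -58.2516]
```

View pics/w2.png

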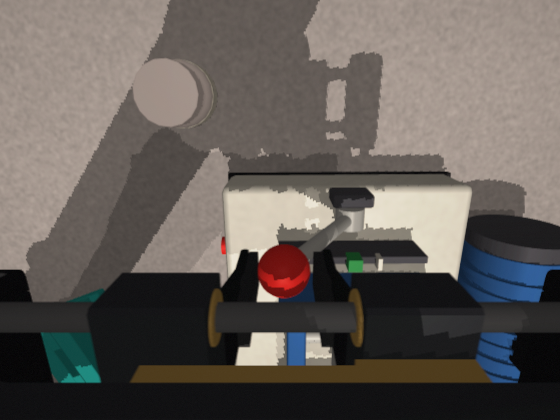

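Request:
{"api": "servo_tool", "payload": {"moves": "0 0 0 0 0 0 0.13;0 0 0 0 0 0 0.13;0 0 0.004 0 0 0 0.13;0 0 0.002 0 0 0 0.13;0 0 0 0 0 0 0.13"}}

```text
time_s: 4.37
tool_pos: [0.5437, 0.3071, 0.1538]
tool_rot: [179.6, -0.1, 76.3]
force: [-0.3, 0.2, -0.2]
grip_width: 0.0375
```

```bash
python3 st.py
python3 - <<'E'
from h import *
o,c=snap('wrist')
E
python3 knob.py
```

```text
time_s 4.3667
tool_pos [0.5437 0.3071 0.1538]
tool_rot [ 1.796088e+02 -1.445000e-01  7.627800e+01]
force [-0.3415  0.1936 -0.1978]
grip_width 0.0375
qpos [  3.4261  23.8857 -44.8859  91.9081  17.8076  71.1799 -58.4314]
knob [0.5435 0.3069 0.1514] 1064
((0.5770442485809326, 0.29826563596725464), (0.22966818511486053, 0.2796116769313812), 0.2157302349805832)
```

Request:
{"api": "servo_tool", "payload": {"moves": "0 0.005 -0.002 0 0 0 0.13;0 0.005 -0.002 0 0 0 0.13;0 0.005 -0.002 0 0 0 0.13;0 0.005 -0.0015 0 0 0 0.13;0 0.005 -0.0015 0 0 0 0.13;0 0.005 -0.0015 0 0 0 0.13;0 0.005 -0.001 0 0 0 0.13;0 0.004 -0.001 0 0 0 0.13;0 0.003 0 0 0 0 0.13;0 0.001 0 0 0 0 0.13;0 0 0 0 0 0 0.13"}}

```text
time_s: 5.33
tool_pos: [0.5736, 0.3007, 0.1685]
tool_rot: [-178.7, 0.4, 76.8]
force: [-2.6, -0.6, 2.1]
grip_width: 0.0377
```

```bash
python3 st.py
python3 - <<'E'
from h import *
o,c=snap('wrist')
E
python3 knob.py
```

```text
time_s 5.3333
tool_pos [0.5736 0.3007 0.1685]
tool_rot [-178.6536    0.3916   76.758 ]
force [-2.5519 -0.5943  2.137 ]
grip_width 0.0377
qpos [  3.0898  27.2809 -44.0109  85.865   18.3558  75.7283 -55.8604]
knob [0.5684 0.3009 0.1619] 1380
((0.580704391002655, 0.2952873110771179), (0.2230628877878189, 0.2959948778152466), 3.380392551422119)
```

Request:
{"api": "servo_tool", "payload": {"moves": "0 0.005 0.001 -0.005 0 0 0.13;0 0.005 0.001 -0.005 0 0 0.13;0 0.005 0.001 -0.005 0 0 0.13;0 0.005 0.001 -0.005 0 0 0.13;0 0.003 0 0 0 0 0.13;0 0.001 0 0 0 0 0.13;0 0 0 0 0 0 0.13"}}

```text
time_s: 5.97
tool_pos: [0.5983, 0.2969, 0.1644]
tool_rot: [-179.3, 0.2, 76.8]
force: [-3.8, 0.1, 3.1]
grip_width: 0.0378
```

```bash
python3 st.py
python3 - <<'E'
from h import *
o,c=snap('wrist')
E
python3 knob.py
```

```text
time_s 5.9667
tool_pos [0.5983 0.2969 0.1644]
tool_rot [-179.3029    0.2116   76.8409]
force [-3.8499  0.0692  3.1307]
grip_width 0.0378
qpos [  2.6677  29.3104 -43.1187  83.531   19.7907  75.6913 -55.0219]
knob [0.5927 0.2949 0.1651] 1401
((0.5356294512748718, 0.27683180570602417), (0.2092740684747696, 0.29102832078933716), 53.9405632019043)
```

Request:
{"api": "servo_tool", "payload": {"moves": "0 -0.004 0 0 0 0 0.0;0 0 0 0 0 0 -0.1;0 0 0 0 0 0 -0.1;0 0 0 0 0 0 -0.1;0 0 -0.02 0 0 0 -0.1;0 0 -0.025 0 0 0 -0.1;0 0 -0.02 0 0 0 -0.1;0 0 0 0 0 0 -0.1"}}

```text
time_s: 6.68
tool_pos: [0.5985, 0.2925, 0.2285]
tool_rot: [-179.6, 0.5, 76.6]
force: [0.8, 0.6, 0.6]
grip_width: 0.0482
```

```bash
python3 st.py
python3 - <<'E'
from h import *
o,c=snap('wrist');save(c,'w3.png',(180,130,460,340),2.8)
o,c=snap('scene');save(c,'s3.png',(240,230,480,380),3.2)
E
python3 knob.py
```

```text
time_s 6.6833
tool_pos [0.5985 0.2925 0.2285]
tool_rot [-179.6294    0.482    76.5829]
force [0.8432 0.5746 0.6011]
grip_width 0.0482
qpos [  2.9832  26.7861 -43.8806  79.1738  18.4062  81.9012 -53.9649]
knob [0.5929 0.2951 0.165 ] 1061
((0.556128740310669, 0.2619408965110779), (0.3097109794616699, 0.25558972358703613), 76.44515991210938)
```

View pics/w3.png

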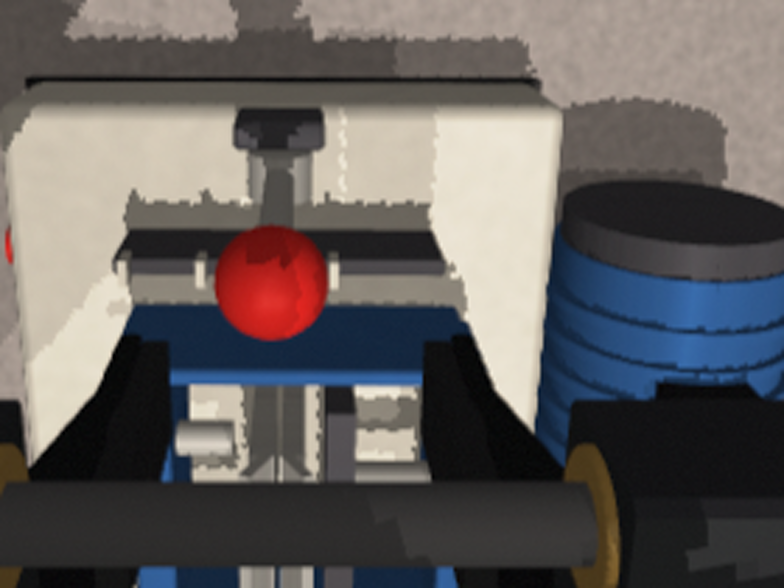

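View pics/s3.png

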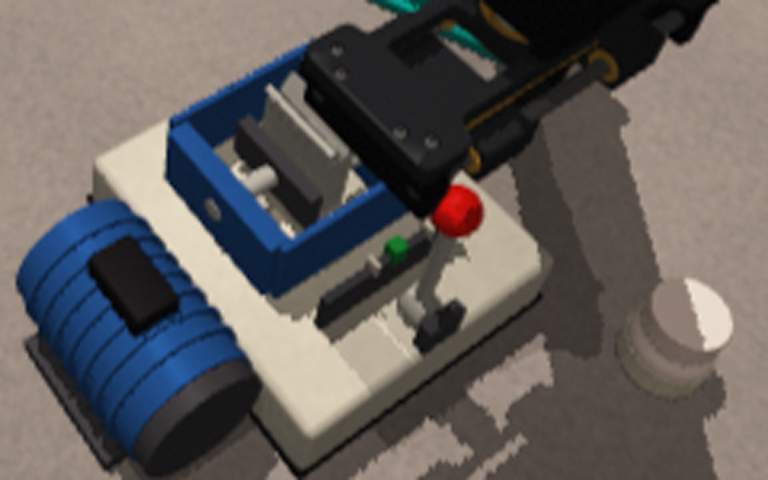

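Lever is upright: the knob sits at z 0.165, directly over the hinge, and covers the green mark. Next, the blade.

```bash
python3 plan.py 0.4975 -0.2408 0.235 90 16
```

```text
t 6.7833 pos [0.5973 0.2916 0.2248] rot [-179.42    0.67   76.59] d [-0.0998 -0.5324  0.0102] dyaw 13.41 r 0.553
-0.0338 0.0016 -0.0006 0 0 -0.029
-0.0338 0.0012 -0.0006 0 0 -0.029
-0.0338 0.0007 -0.0006 0 0 -0.029
-0.0339 0.0002 -0.0006 0 0 -0.029
-0.0339 -0.0003 -0.0006 0 0 -0.029
-0.0338 -0.0008 -0.0006 0 0 -0.029
-0.0338 -0.0013 -0.0006 0 0 -0.029
-0.0338 -0.0018 -0.0006 0 0 -0.029
-0.0338 -0.0023 -0.0006 0 0 -0.029
-0.0337 -0.0028 -0.0006 0 0 -0.029
-0.0337 -0.0033 -0.0006 0 0 -0.029
-0.0336 -0.0038 -0.0006 0 0 -0.029
-0.0336 -0.0043 -0.0006 0 0 -0.029
-0.0335 -0.0048 -0.0006 0 0 -0.029
-0.0334 -0.0053 -0.0006 0 0 -0.029
-0.0334 -0.0057 -0.0006 0 0 -0.029
```

Request:
{"api": "servo_tool", "payload": {"moves": "-0.02 0 -0.003 0 0 -0.02 -0.3;-0.034 0 -0.002 0 0 -0.028 -0.3;-0.034 0 -0.001 0 0 -0.028 -0.3;-0.034 0 -0.001 0 0 -0.028 -0.3;-0.034 0 -0.001 0 0 -0.028 -0.3;-0.034 -0.001 -0.001 0 0 -0.028 -0.3;-0.034 -0.0015 -0.001 0 0 -0.028 -0.3;-0.034 -0.002 -0.001 0 0 -0.028 -0.3;-0.034 -0.0025 -0.001 0 0 -0.028 -0.3;-0.034 -0.003 -0.001 0 0 -0.028 -0.3;-0.034 -0.0035 -0.001 0 0 -0.028 -0.3;-0.034 -0.004 -0.001 0 0 -0.028 -0.3;-0.034 -0.004 -0.001 0 0 -0.028 -0.3;-0.034 -0.0045 -0.001 0 0 -0.028 -0.3;-0.03 -0.005 -0.001 0 0 -0.028 -0.3;-0.015 -0.003 0 0 0 -0.015 -0.3;0 0 0 0 0 0 -0.3;0 0 0 0 0 0 -0.3"}}

```text
time_s: 8.28
tool_pos: [0.4775, -0.2358, 0.22]
tool_rot: [-177.2, 0.4, 89.2]
force: [0.7, 0.5, 0.8]
grip_width: 0.0568
```

```bash
python3 - <<'E'
from h import *
o,c=snap('wrist');save(c,'w4.png')
W=cloud(c);hsv=cv2.cvtColor(c['img'],cv2.COLOR_RGB2HSV);h,sv,v=[hsv[...,i].astype(int) for i in range(3)]
for n,m in(('green',(h>45)&(h<75)&(sv>120)&(v>40)&(W[...,2]>.135)&(W[...,2]<.15)),('orange',(h>3)&(h<14)&(sv>170)&(v>100)&(W[...,2]>.135)&(W[...,2]<.15))):
    P=W[m];print(n,len(P),np.median(P,0).round(4),cv2.minAreaRect(P[:,:2].astype(np.float32)))
E
python3 plan.py 0.4975 -0.2408 0.112 90 4
```

```text
t 8.3333 pos [ 0.4774 -0.2357  0.2198] rot [-177.14    0.41   89.2 ] d [ 0.0201 -0.0051 -0.1078] dyaw 0.8 r 0.553
-0.0012 0.0051 0.0269 0 0 -0.007
-0.0012 0.0050 0.0269 0 0 -0.007
-0.0012 0.0050 0.0269 0 0 -0.007
-0.0013 0.0050 0.0269 0 0 -0.007Traceback (most recent call last):
  File "<stdin>", line 3, in <module>
  File "h.py", line 23, in cloud
    K=c['mtx'];T=pose(c);z=c['range_z'];v,u=np.mgrid[:z.shape[0],:z.shape[1]]
                 ~~~~^^^
  File "h.py", line 13, in pose
    T=np.eye(4);T[:3,:3]=Rt(c['rot']);T[:3,3]=c['pos'];return T@c['hand_eye']
                            ~^^^^^^^
KeyError: 'rot'
```

View pics/w4.png

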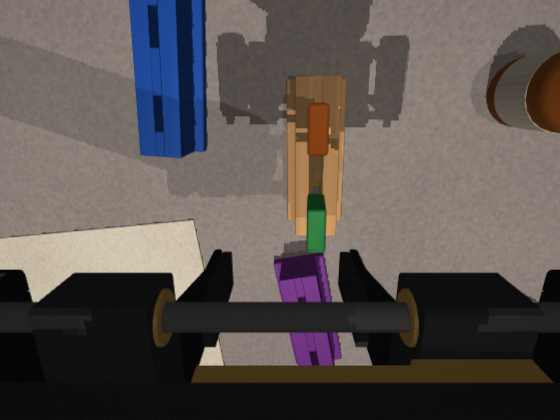

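Close view: the green handle is at (317,222) and the orange at (318,129), both in the wooden stand. The blue and purple stands are empty decoys. Choice confirmed.

```bash
cat > gr.py <<'E'
from h import *
c=load('wrist')
W=cloud(c);hsv=cv2.cvtColor(c['img'],cv2.COLOR_RGB2HSV);h,sv,v=[hsv[...,i].astype(int) for i in range(3)]
for n,m in(('green',(h>45)&(h<75)&(sv>120)&(v>40)&(W[...,2]>.138)&(W[...,2]<.15)),('orange',(h>3)&(h<14)&(sv>170)&(v>100)&(W[...,2]>.138)&(W[...,2]<.15)),
 ('stand',(W[...,2]>.051)&(W[...,2]<.06)&(h<22)&(sv>80)&(W[...,1]<-.1)&(abs(W[...,0]-.5)<.06))):
    P=W[m]
    if len(P)>5: print(n,len(P),np.median(P,0).round(4),cv2.minAreaRect(P[:,:2].astype(np.float32)))
E
python3 gr.py
```

```text
green 799 [ 0.496  -0.2395  0.1419] ((0.4960956871509552, -0.24081486463546753), (0.012860095128417015, 0.034004826098680496), 0.24828185141086578)
orange 1013 [ 0.4965 -0.1692  0.142 ] ((0.4965057969093323, -0.16964158415794373), (0.032347168773412704, 0.013068928383290768), 89.29707336425781)
stand 4824 [ 0.4992 -0.1993  0.0551] ((0.5000107288360596, -0.20518150925636292), (0.14895379543304443, 0.03937928378582001), 89.71839904785156)
```

Request:
{"api": "servo_tool", "payload": {"moves": "-0.002 0.007 0.005 -0.03 0 -0.01 -0.3;-0.002 0.007 0.01 -0.03 0 -0.01 -0.3;-0.001 0.004 0.01 -0.03 0 -0.005 -0.3;0 0.001 0 0 0 0 -0.3;0 0 0 0 0 0 -0.3"}}

```text
time_s: 8.75
tool_pos: [0.5002, -0.2318, 0.1913]
tool_rot: [-180.0, 0.2, 90.7]
force: [0.7, 0.2, 0.9]
grip_width: 0.0564
```

```bash
python3 plan.py 0.4961 -0.2408 0.112 90 3
```

```text
t 8.75 pos [ 0.5002 -0.2318  0.1913] rot [-179.99    0.21   90.71] d [-0.0041 -0.009  -0.0793] dyaw -0.71 r 0.551
-0.0030 -0.0014 0.0264 0 0 0.008
-0.0030 -0.0014 0.0264 0 0 0.008
-0.0030 -0.0014 0.0264 0 0 0.008
```

Request:
{"api": "servo_tool", "payload": {"moves": "-0.003 -0.002 0.01 0 0 0.01 -0.3;-0.003 -0.001 0.015 0 0 0.005 -0.3;-0.002 0 0.015 0 0 0 -0.3;0 0 0.01 0 0 0 -0.3;0 0 0.004 0 0 0 -0.3;0 0 0 0 0 0 -0.3"}}

```text
time_s: 9.25
tool_pos: [0.4996, -0.2363, 0.1352]
tool_rot: [179.9, 0.3, 90.6]
force: [-0.4, 0.4, -0.2]
grip_width: 0.0568
```

```bash
python3 plan.py 0.4961 -0.2408 0.112 90 1
```

```text
t 9.25 pos [ 0.4996 -0.2363  0.1352] rot [179.87   0.26  90.65] d [-0.0035 -0.0045 -0.0232] dyaw -0.65 r 0.551
-0.0045 -0.0035 0.0232 0 0 0.023
```

Request:
{"api": "servo_tool", "payload": {"moves": "-0.003 -0.003 0.006 0 0 0.01 -0.3;-0.002 -0.002 0.007 0 0 0.01 -0.3;0 0 0.007 0 0 0 -0.3;0 0 0.003 0 0 0 -0.3;0 0 0 0 0 0 -0.3"}}

```text
time_s: 9.67
tool_pos: [0.4952, -0.2422, 0.1116]
tool_rot: [179.7, 0.3, 90.0]
force: [0.3, 0.6, 0.5]
grip_width: 0.0563
```

```bash
python3 plan.py 0.4961 -0.2408 0.112 90 1
```

```text
t 9.6667 pos [ 0.4952 -0.2422  0.1116] rot [179.74   0.34  90.01] d [0.0009 0.0014 0.0004] dyaw -0.01 r 0.551
0.0014 0.0009 -0.0004 0 0 0.000
```

Request:
{"api": "servo_tool", "payload": {"moves": "0 0.001 0 0 0 0 1;0 0 0 0 0 0 1;0 0 0 0 0 0 1;0 0 0 0 0 0 1;0 0 0 0 0 0 1;0 0 0 0 0 0 1;0 0 0 0 0 0 1;0 0 0 0 0 0 1", "squeeze": 40}}

```text
time_s: 10.33
tool_pos: [0.4975, -0.2423, 0.1129]
tool_rot: [179.6, 0.4, 90.0]
force: [0.5, -0.5, -0.3]
grip_width: 0.014
```

```bash
python3 st.py
```

```text
time_s 10.3333
tool_pos [ 0.4975 -0.2423  0.1129]
tool_rot [179.5976   0.4017  90.0334]
force [ 0.4863 -0.495  -0.3412]
grip_width 0.014
qpos [ 50.1916  14.0071 -30.5081 104.9138   8.2152  62.6766  16.7428]
```

Request:
{"api": "servo_tool", "payload": {"moves": "0 0 -0.006 0 0 0 1;0 0 -0.012 0 0 0 1;0 0 -0.016 0 0 0 1;0 0 -0.018 0 0 0 1;0 0 -0.02 0 0 0 1;0 0 -0.02 0 0 0 1;0 0 -0.02 0 0 0 1;0 0 -0.015 0 0 0 1;0 0 -0.006 0 0 0 1;0 0 0 0 0 0 1;0 0 0 0 0 0 1"}}

```text
time_s: 11.25
tool_pos: [0.4951, -0.2405, 0.2591]
tool_rot: [179.6, 0.5, 90.1]
force: [0.2, -0.2, -1.1]
grip_width: 0.0135
```

```bash
python3 st.py;python3 - <<'E'
from h import *
o,c=snap('scene');save(c,'s5.png',(160,80,360,230),4)
o,c=snap('wrist');save(c,'w5.png')
E
python3 plan.py 0.5668 0.19 0.275 76.5 16
```

```text
time_s 11.25
tool_pos [ 0.4951 -0.2405  0.2591]
tool_rot [179.5887   0.4889  90.1224]
force [ 0.1816 -0.2356 -1.1227]
grip_width 0.0135
qpos [ 51.6485   6.9777 -31.0733  94.8697   3.9833  78.6129  20.1363]
t 11.35 pos [ 0.4948 -0.2403  0.2581] rot [179.65   0.44  90.13] d [0.072  0.4303 0.0169] dyaw -13.63 r 0.598
0.0269 0.0046 -0.0011 0 0 0.030
0.0269 0.0042 -0.0011 0 0 0.030
0.0270 0.0038 -0.0011 0 0 0.030
0.0271 0.0034 -0.0011 0 0 0.030
0.0271 0.0030 -0.0011 0 0 0.030
0.0271 0.0026 -0.0011 0 0 0.030
0.0272 0.0021 -0.0011 0 0 0.030
0.0272 0.0017 -0.0011 0 0 0.030
0.0272 0.0013 -0.0011 0 0 0.030
0.0273 0.0009 -0.0011 0 0 0.030
0.0273 0.0005 -0.0011 0 0 0.030
0.0273 0.0001 -0.0011 0 0 0.030
0.0273 -0.0003 -0.0011 0 0 0.030
0.0273 -0.0007 -0.0011 0 0 0.030
0.0272 -0.0011 -0.0011 0 0 0.030
0.0272 -0.0015 -0.0011 0 0 0.030
```

View pics/s5.png

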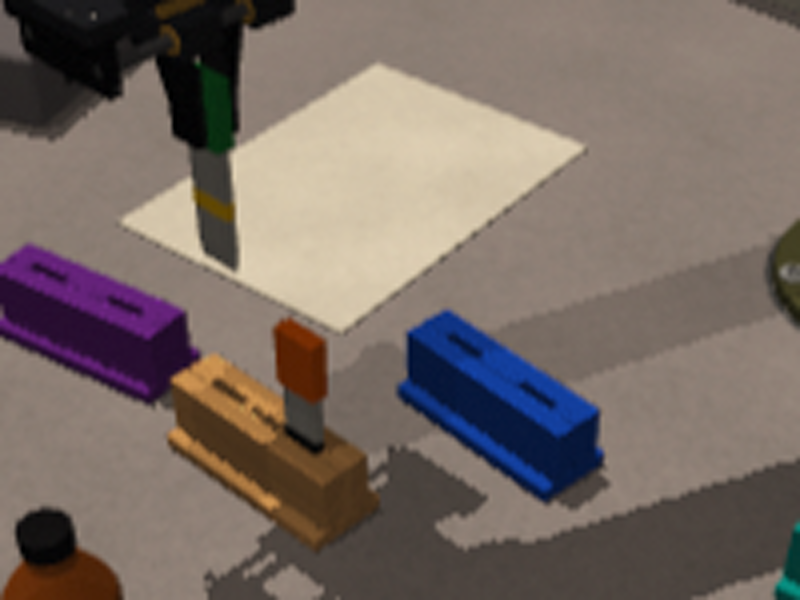

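View pics/w5.png

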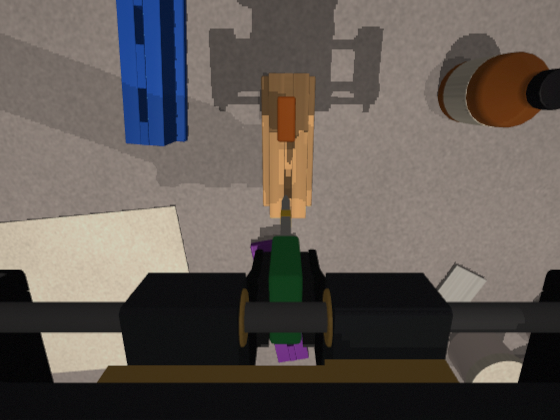

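The green blade is out and upright, and the orange blade is still in its slot at (287,118) in the wrist view. Carrying it to the crusher.

Request:
{"api": "servo_tool", "payload": {"moves": "0.008 0.001 -0.008 0 0 0.01 1;0.018 0.003 -0.006 0 0 0.03 1;0.026 0.004 -0.002 0 0 0.03 1;0.027 0.0035 0 0 0 0.03 1;0.027 0.003 0 0 0 0.03 1;0.027 0.003 0 0 0 0.03 1;0.027 0.0025 0 0 0 0.03 1;0.027 0.002 0 0 0 0.03 1;0.027 0.002 0 0 0 0.03 1;0.027 0.0015 0 0 0 0.03 1;0.027 0.001 0 0 0 0.03 1;0.027 0.0005 0 0 0 0.03 1;0.027 0 0 0 0 0.03 1;0.027 0 0 0 0 0.03 1;0.027 0 0 0 0 0.03 1;0.02 0 0 0 0 0.02 1;0.01 0 0 0 0 0.01 1;0.004 0 0 0 0 0 1;0 0 0 0 0 0 1;0 0 0 0 0 0 1"}}

```text
time_s: 13.02
tool_pos: [0.5595, 0.1937, 0.2623]
tool_rot: [-178.6, 0.3, 76.2]
force: [0.6, -0.5, -0.5]
grip_width: 0.0141
```

```bash
python3 plan.py 0.5668 0.19 0.275 76.5 1
python3 - <<'E'
from h import *
o,c=snap('top');W=cloud(c);np.save('Wt',W)
P=W[(W[...,2]>.12)&(W[...,2]<.14)&(abs(W[...,0]-.57)<.05)&(abs(W[...,1]-.19)<.05)];print(len(P),P.mean(0) if len(P) else '')
save(c,'t6.png',(160,100,280,240),4.2)
o,c=snap('wrist');save(c,'w6.png')
o,c=snap('scene');save(c,'s6.png',(240,170,480,350),3.2)
E
```

```text
t 13.0167 pos [0.5595 0.1937 0.2623] rot [-178.56    0.27   76.21] d [ 0.0073 -0.0037  0.0127] dyaw 0.29 r 0.598
-0.0019 0.0080 -0.0127 0 0 -0.010
93 [0.5675826  0.1772127  0.12634508]
```

View pics/w6.png

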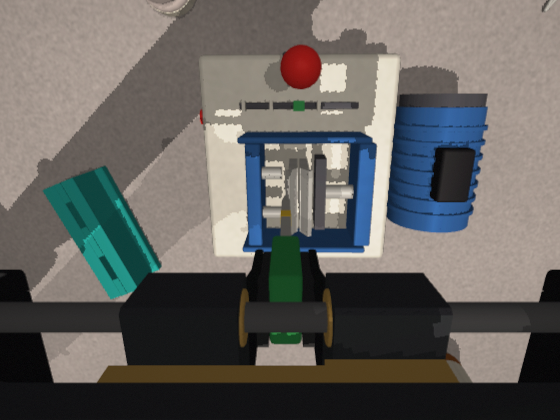

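View pics/s6.png

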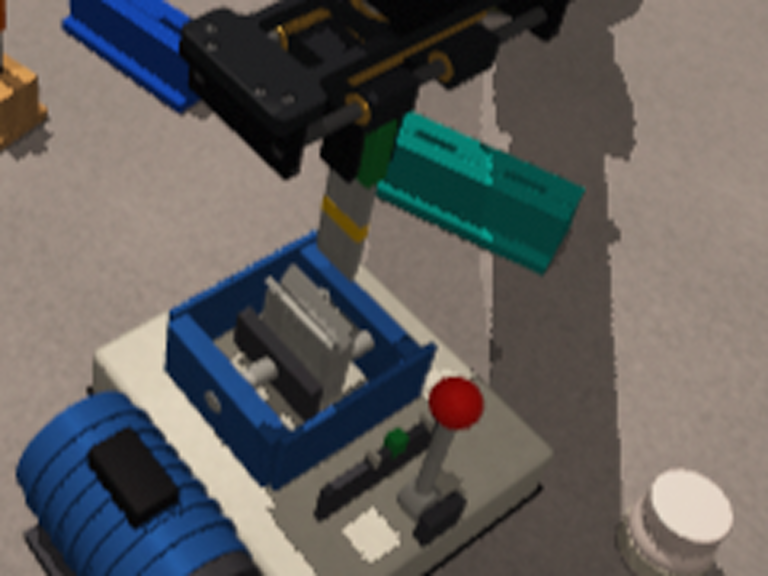

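```bash
cat > fit.py <<'E'
from h import *
c=load('wrist');W=cloud(c);hsv=cv2.cvtColor(c['img'],cv2.COLOR_RGB2HSV);h,sv,v=[hsv[...,i].astype(int) for i in range(3)]
z=W[...,2];rows=np.arange(420)[:,None]*np.ones((1,560))
def rep(n,m):
    m=cv2.morphologyEx(m.astype(np.uint8),cv2.MORPH_OPEN,np.ones((2,2)))>0
    P=W[m];r=cv2.minAreaRect(P[:,:2].astype(np.float32));print(n,len(P),np.round(r[0],4),np.round(r[1],4),round(r[2],2))
lim=(abs(W[...,0]-.57)<.16)&(abs(W[...,1]-.21)<.15)
rep('base',(z>.048)&(z<.062)&(sv<95)&(v>60)&lim)
rep('blue',(z>.104)&(z<.116)&(h>100)&(h<125)&(sv>120)&(abs(W[...,0]-.57)<.08)&lim)
rep('plates',(z>.118)&(z<.134)&(sv<90)&(abs(W[...,0]-.57)<.05)&(abs(W[...,1]-.19)<.05)&(rows<238))
m=((h<5)|(h>175))&(sv>180)&(v>90)&(z>.12)
from scipy.optimize import least_squares
P=W[m];f=least_squares(lambda q:np.linalg.norm(P-q,axis=1)-.014,P.mean(0)-[0,0,.01],loss='soft_l1',f_scale=.001);print('knob',f.x.round(4),len(P))
# x' profile of the throat region
a=np.radians(-13.5);ex=np.array([np.cos(a),np.sin(a)]);ey=np.array([-np.sin(a),np.cos(a)])
q=(W[...,:2]-np.array([.5668,.19]))
xp=q@ex;yp=q@ey
for lo in(.0,.01,.02):
    s=(yp>lo)&(yp<lo+.01)&(abs(xp)<.02)&(z>.05)&(rows<240)
    b=np.digitize(xp[s],np.arange(-.02,.02,.002))
    print(lo,[(round(-.02+.002*(i-1)+.001,3),round(float(np.median(z[s][b==i])),3)) for i in np.unique(b)])
E
python3 fit.py
```

```text
base 23613 [0.5722 0.197 ] [0.2472 0.2194] 75.41
blue 4631 [0.5759 0.1695] [0.1378 0.137 ] 72.06
plates 1313 [0.5699 0.1793] [0.0816 0.0257] 79.55
knob [0.593  0.2952 0.1651] 1360
0.0 [(np.float64(-0.019), 0.055), (np.float64(-0.017), 0.055), (np.float64(-0.015), 0.055), (np.float64(-0.013), 0.055), (np.float64(-0.011), 0.128), (np.float64(-0.009), 0.129), (np.float64(-0.007), 0.129), (np.float64(-0.005), 0.126), (np.float64(-0.003), 0.121), (np.float64(-0.001), 0.118), (np.float64(0.001), 0.076), (np.float64(0.003), 0.119), (np.float64(0.005), 0.123), (np.float64(0.007), 0.127), (np.float64(0.009), 0.13), (np.float64(0.011), 0.129), (np.float64(0.017), 0.09), (np.float64(0.019), 0.1)]
0.01 [(np.float64(-0.019), 0.095), (np.float64(-0.017), 0.093), (np.float64(-0.015), 0.074), (np.float64(-0.013), 0.056), (np.float64(-0.011), 0.207), (np.float64(-0.009), 0.212), (np.float64(-0.007), 0.218), (np.float64(-0.005), 0.208), (np.float64(-0.003), 0.123), (np.float64(-0.001), 0.119), (np.float64(0.001), 0.069), (np.float64(0.003), 0.12), (np.float64(0.005), 0.123), (np.float64(0.007), 0.127), (np.float64(0.009), 0.13), (np.float64(0.011), 0.129), (np.float64(0.013), 0.092), (np.float64(0.015), 0.056), (np.float64(0.017), 0.086), (np.float64(0.019), 0.1)]
0.02 [(np.float64(-0.019), 0.056), (np.float64(-0.017), 0.092), (np.float64(-0.015), 0.056), (np.float64(-0.013), 0.056), (np.float64(-0.011), 0.056), (np.float64(-0.009), 0.129), (np.float64(-0.007), 0.129), (np.float64(-0.005), 0.126), (np.float64(-0.003), 0.122), (np.float64(-0.001), 0.118), (np.float64(0.001), 0.056), (np.float64(0.003), 0.119), (np.float64(0.005), 0.123), (np.float64(0.007), 0.127), (np.float64(0.009), 0.13), (np.float64(0.011), 0.129), (np.float64(0.013), 0.056), (np.float64(0.015), 0.055), (np.float64(0.017), 0.09), (np.float64(0.019), 0.1)]
```

Request:
{"api": "servo_tool", "payload": {"moves": "-0.001 0.004 0.004 -0.02 0 -0.005 1;-0.001 0.003 0.006 -0.02 0 -0.005 1;0 0.001 0.006 -0.005 0 0 1;0 0 0.003 0 0 0 1;0 0 0 0 0 0 1;0 0 0 0 0 0 1"}}

```text
time_s: 13.67
tool_pos: [0.5686, 0.1827, 0.2411]
tool_rot: [179.9, 0.5, 76.0]
force: [0.2, 0.1, -1.6]
grip_width: 0.0141
```

```bash
python3 plan.py 0.5676 0.1898 0.239 76.5 1
```

```text
t 13.6667 pos [0.5686 0.1827 0.2411] rot [179.9    0.46  75.98] d [-0.001   0.0071 -0.0021] dyaw 0.52 r 0.598
0.0066 -0.0026 0.0021 0 0 -0.018
```

Request:
{"api": "servo_tool", "payload": {"moves": "0.004 -0.002 0 0 0 -0.01 1;0.001 0 0 0 0 -0.005 1;0 0 0 0 0 0 1;0 0 0 0 0 0 1"}}

```text
time_s: 14.0
tool_pos: [0.5677, 0.189, 0.2413]
tool_rot: [179.9, 0.4, 76.5]
force: [-0.2, 0.0, -1.7]
grip_width: 0.0138
```

```bash
python3 plan.py 0.5676 0.1898 0.239 76.5 1
python3 - <<'E'
from h import *
o,c=snap('scene');save(c,'s7.png',(270,210,400,330),5)
o,c=snap('wrist');save(c,'w7.png',(200,120,380,300),3.3)
E
```

```text
t 14.0 pos [0.5677 0.189  0.2413] rot [179.91   0.43  76.47] d [-0.0001  0.0008 -0.0023] dyaw 0.03 r 0.598
0.0007 -0.0003 0.0023 0 0 -0.001
```

View pics/s7.png

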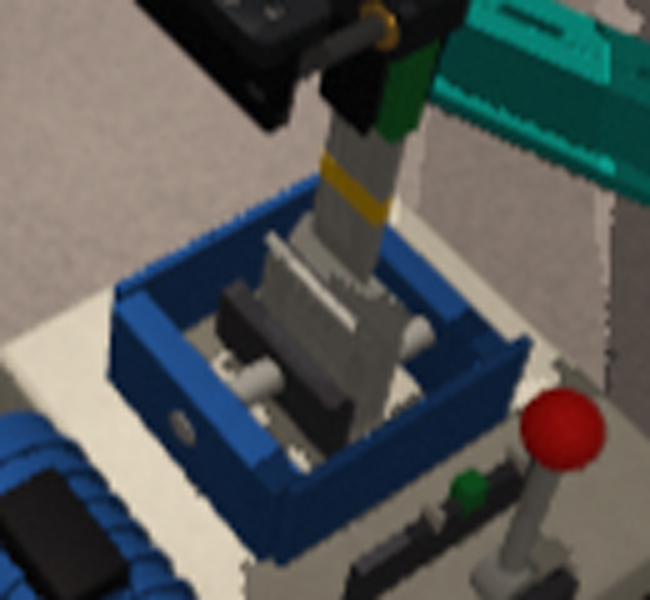

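View pics/w7.png

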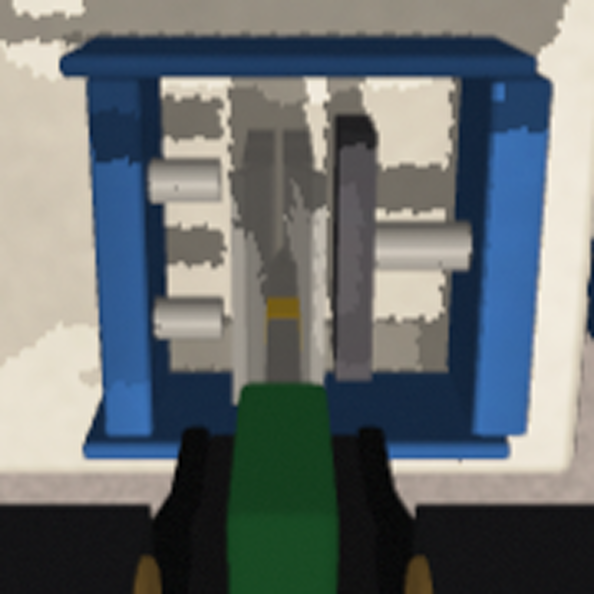

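The blade lines up with the gap: band at (282,308), gap line at (278,200) in the crop. Descending.

Request:
{"api": "servo_tool", "payload": {"moves": "0.0005 0 0.003 0 0 0 1;0 0 0.004 0 0 0 1;0 0 0.004 0 0 0 1;0 0 0.004 0 0 0 1;0 0 0.003 0 0 0 1;0 0 0.003 0 0 0 1;0 0 0.003 0 0 0 1;0 0 0.002 0 0 0 1;0 0 0.001 0 0 0 1"}}

```text
time_s: 14.85
tool_pos: [0.5685, 0.1895, 0.2188]
tool_rot: [179.7, 0.5, 76.4]
force: [-2.9, -0.3, 2.1]
grip_width: 0.0138
```

```bash
python3 st.py; python3 plan.py 0.5676 0.1898 0.187 76.5 1
```

```text
time_s 14.85
tool_pos [0.5685 0.1895 0.2188]
tool_rot [179.681    0.4811  76.4175]
force [-2.8811 -0.3283  2.0965]
grip_width 0.0138
qpos [ 17.4057  18.317  -47.2482  90.6179  14.2757  77.1974 -45.1838]
t 14.85 pos [0.5685 0.1895 0.2188] rot [179.68   0.48  76.42] d [-0.0009  0.0003 -0.0318] dyaw 0.08 r 0.598
0.0001 -0.0009 0.0318 0 0 -0.003
```

Request:
{"api": "servo_tool", "payload": {"moves": "0 -0.001 0.004 0.005 0 0 1;0 -0.0005 0.004 0.005 0 0 1;0 0 0.005 0 0 0 1;0 0 0.005 0 0 0 1;0 0 0.005 0 0 0 1;0 0 0.004 0 0 0 1;0 0 0.002 0 0 0 1"}}

```text
time_s: 15.43
tool_pos: [0.5692, 0.1902, 0.2187]
tool_rot: [178.9, 0.8, 76.3]
force: [-5.8, 0.1, 4.7]
grip_width: 0.0139
```

```bash
python3 st.py; python3 plan.py 0.5676 0.1898 0.187 76.5 1
```

```text
time_s 15.4333
tool_pos [0.5692 0.1902 0.2187]
tool_rot [178.9018   0.7857  76.2836]
force [-5.7882  0.1433  4.6835]
grip_width 0.0139
qpos [ 17.0727  18.0119 -47.2077  90.9344  14.8388  76.7596 -45.8098]
t 15.4333 pos [0.5692 0.1902 0.2187] rot [178.9    0.79  76.28] d [-0.0016 -0.0004 -0.0317] dyaw 0.22 r 0.598
-0.0008 -0.0015 0.0317 0 0 -0.008
```

Request:
{"api": "servo_tool", "payload": {"moves": "0 -0.002 -0.004 0.02 0 0 1;0 -0.001 0 0.02 0 0 1;0 0 0 0 0 0 1;0 0 0 0 0 0 1"}}

```text
time_s: 15.77
tool_pos: [0.5661, 0.1914, 0.2229]
tool_rot: [-179.9, 0.8, 76.3]
force: [0.2, 0.2, -1.1]
grip_width: 0.0136
```

```bash
python3 st.py; python3 plan.py 0.5676 0.1898 0.187 76.5 1
```

```text
time_s 15.7667
tool_pos [0.5661 0.1914 0.2229]
tool_rot [-179.9332    0.757    76.3149]
force [ 0.2107  0.1574 -1.0642]
grip_width 0.0136
qpos [ 17.0789  18.3617 -47.2888  90.0996  14.2056  78.1518 -45.512 ]
t 15.7667 pos [0.5661 0.1914 0.2229] rot [-179.93    0.76   76.31] d [ 0.0015 -0.0016 -0.0359] dyaw 0.19 r 0.598
-0.0012 0.0019 0.0359 0 0 -0.006
```

Request:
{"api": "servo_tool", "payload": {"moves": "-0.001 0.0015 0.002 0 0 0 1;0 0 0.004 0 0 0 1;0 0 0.006 0 0 0 1;0 0 0.008 0 0 0 1;0 0 0.008 0 0 0 1"}}

```text
time_s: 16.18
tool_pos: [0.5689, 0.1929, 0.2044]
tool_rot: [179.8, 0.5, 76.3]
force: [-5.4, 1.1, 12.6]
grip_width: 0.0137
```

```bash
python3 plan.py 0.5676 0.1898 0.187 76.5 1;python3 st.py
```

```text
t 16.1833 pos [0.5689 0.1929 0.2044] rot [179.78   0.47  76.28] d [-0.0013 -0.0031 -0.0174] dyaw 0.22 r 0.598
-0.0033 -0.0005 0.0174 0 0 -0.008
time_s 16.1833
tool_pos [0.5689 0.1929 0.2044]
tool_rot [179.7847   0.4703  76.2765]
force [-5.4046  1.1251 12.6359]
grip_width 0.0137
qpos [ 16.8575  19.1565 -47.0526  91.4337  14.8495  75.88   -46.0279]
```

Request:
{"api": "servo_tool", "payload": {"moves": "-0.001 -0.001 0.008 0 0 0 1;-0.001 -0.001 0.008 0 0 0 1;0 0 0.007 0 0 0 1;0 0 0.005 0 0 0 1"}}

```text
time_s: 16.52
tool_pos: [0.5674, 0.1922, 0.1755]
tool_rot: [179.6, 0.3, 76.3]
force: [-0.3, -0.0, 3.7]
grip_width: 0.0139
```

```bash
python3 plan.py 0.5676 0.1898 0.187 76.5 1;python3 st.py
python3 - <<'E'
from h import *
o,c=snap('scene');save(c,'s8.png',(270,210,400,330),5)
E
```

```text
t 16.5167 pos [0.5674 0.1922 0.1755] rot [179.62   0.32  76.33] d [ 0.0002 -0.0024  0.0115] dyaw 0.17 r 0.598
-0.0023 0.0007 -0.0115 0 0 -0.006
time_s 16.5167
tool_pos [0.5674 0.1922 0.1755]
tool_rot [179.6181   0.3225  76.3263]
force [-0.3021 -0.034   3.6544]
grip_width 0.0139
qpos [ 16.7525  20.0272 -46.7121  93.919   15.6638  72.6051 -46.62  ]
```

View pics/s8.png

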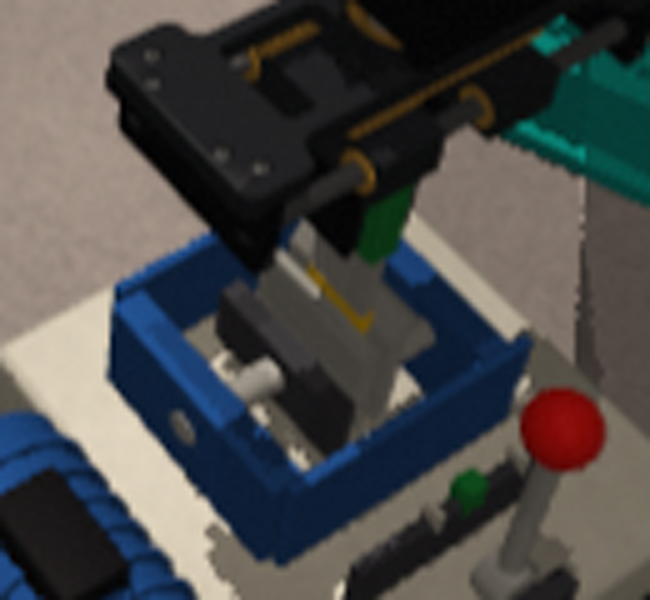

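Overshot by about 11 mm (the band sits just below the plate tops). Easing it back up.

Request:
{"api": "servo_tool", "payload": {"moves": "-0.001 0 -0.005 0.005 0 0 1;-0.001 0 -0.005 0.005 0 0 1;0 0 -0.004 0 0 0 1"}}

```text
time_s: 16.82
tool_pos: [0.5663, 0.1882, 0.1847]
tool_rot: [-179.8, 0.4, 76.3]
force: [0.7, 0.3, -5.2]
grip_width: 0.0137
```

```bash
python3 plan.py 0.5676 0.1898 0.187 76.5 1;python3 st.py
```

```text
t 16.8167 pos [0.5663 0.1882 0.1847] rot [-179.83    0.45   76.3 ] d [0.0013 0.0016 0.0023] dyaw 0.2 r 0.598
0.0019 0.0009 -0.0023 0 0 -0.007
time_s 16.8167
tool_pos [0.5663 0.1882 0.1847]
tool_rot [-179.8254    0.4492   76.2986]
force [ 0.6516  0.2529 -5.1551]
grip_width 0.0137
qpos [ 17.2291  19.7236 -46.7946  93.143   15.0532  74.0458 -45.8743]
```

Request:
{"api": "servo_tool", "payload": {"moves": "0 0.0005 -0.001 0 0 0 1;0 0 0 0 0 0 1;0 0 0 0 0 0 1;0 0 0 0 0 0 1"}}

```text
time_s: 17.15
tool_pos: [0.5665, 0.1878, 0.1859]
tool_rot: [-179.7, 0.4, 76.3]
force: [1.7, 0.9, -4.0]
grip_width: 0.0139
```

```bash
python3 st.py
python3 - <<'E'
from h import *
o,c=snap('scene');save(c,'s9.png',(290,220,400,310),7)
o,c=snap('wrist');save(c,'w9.png',(200,60,380,300),2.5)
E
python3 fit.py | tail -4;python3 st.py
```

```text
time_s 17.15
tool_pos [0.5665 0.1878 0.1859]
tool_rot [-179.7413    0.4441   76.2611]
force [ 1.7474  0.9112 -3.9612]
grip_width 0.0139
qpos [ 17.2715  19.7368 -46.7993  92.9867  14.9868  74.2443 -45.8169]
knob [0.5928 0.2951 0.1651] 3113
0.0 [(np.float64(-0.019), 0.055), (np.float64(-0.013), 0.128), (np.float64(-0.011), 0.129), (np.float64(-0.009), 0.129), (np.float64(-0.007), 0.125), (np.float64(-0.005), 0.121), (np.float64(-0.003), 0.118), (np.float64(-0.001), 0.055), (np.float64(0.001), 0.055), (np.float64(0.003), 0.055), (np.float64(0.005), 0.12), (np.float64(0.007), 0.124), (np.float64(0.009), 0.128), (np.float64(0.011), 0.13), (np.float64(0.013), 0.129), (np.float64(0.017), 0.1), (np.float64(0.019), 0.1)]
0.01 [(np.float64(-0.019), 0.096), (np.float64(-0.017), 0.093), (np.float64(-0.015), 0.055), (np.float64(-0.013), 0.128), (np.float64(-0.011), 0.129), (np.float64(-0.009), 0.129), (np.float64(-0.007), 0.125), (np.float64(-0.005), 0.122), (np.float64(-0.003), 0.119), (np.float64(-0.001), 0.13), (np.float64(0.001), 0.139), (np.float64(0.003), 0.128), (np.float64(0.005), 0.12), 
[... 270 characters left out ...]
0.015), 0.056), (np.float64(-0.013), 0.128), (np.float64(-0.011), 0.129), (np.float64(-0.009), 0.128), (np.float64(-0.007), 0.125), (np.float64(-0.005), 0.122), (np.float64(-0.003), 0.118), (np.float64(-0.001), 0.055), (np.float64(0.001), 0.055), (np.float64(0.003), 0.056), (np.float64(0.005), 0.12), (np.float64(0.007), 0.124), (np.float64(0.009), 0.128), (np.float64(0.011), 0.13), (np.float64(0.013), 0.128), (np.float64(0.015), 0.055), (np.float64(0.017), 0.086), (np.float64(0.019), 0.1)]
time_s 17.25
tool_pos [0.5665 0.1878 0.1859]
tool_rot [-179.7428    0.4467   76.265 ]
force [ 0.2886  0.436  -4.3602]
grip_width 0.0139
qpos [ 17.2692  19.7371 -46.7986  92.987   14.9899  74.2444 -45.8154]
```

View pics/s9.png

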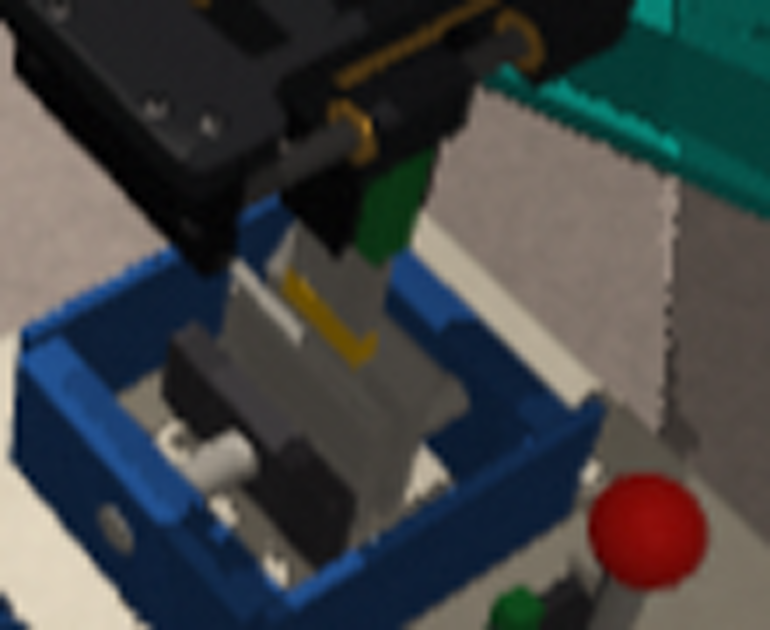

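View pics/w9.png

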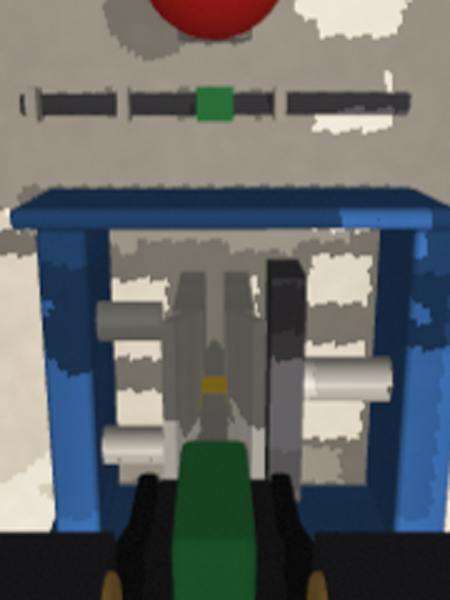

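Run:
```python
from h import *
for n in('wrist','scene'):
    c=load(n);W=cloud(c);hsv=cv2.cvtColor(c['img'],cv2.COLOR_RGB2HSV);h,sv,v=[hsv[...,i].astype(int) for i in range(3)]
    m=(h>18)&(h<32)&(sv>120)&(v>60)&(abs(W[...,0]-.567)<.03)&(abs(W[...,1]-.19)<.03)&(W[...,2]>.1)
    P=W[m];print(n,len(P),np.percentile(P,[0,5,50,95,100],axis=0).round(4).tolist())
    m=(h>45)&(h<75)&(sv>110)&(v>30)&(abs(W[...,0]-.567)<.03)&(abs(W[...,1]-.19)<.05)&(W[...,2]>.14)
    P=W[m];print('handle',len(P),np.percentile(P[:,2],[1,50,99]).round(4))
```

```text
wrist 4432 [[0.5372, 0.2022, 0.1251], [0.543, 0.2063, 0.2649], [0.5718, 0.2126, 0.273], [0.5943, 0.2192, 0.2758], [0.597, 0.22, 0.2786]]
handle 2381 [0.1753 0.2139 0.2564]
scene 528 [[0.5379, 0.1602, 0.1179], [0.5435, 0.165, 0.1295], [0.5704, 0.1941, 0.5839], [0.5913, 0.2167, 0.5906], [0.5969, 0.2199, 0.5919]]
handle 93 [0.175  0.1928 0.211 ]
```

Request:
{"api": "servo_tool", "payload": {"moves": "0 0 0 0 0 0 1;0 0 0 0 0 0 1;0 0 0 0 0 0 1;0 0 0 0 0 0 1;0 0 0 0 0 0 1"}}

```text
time_s: 17.67
tool_pos: [0.5665, 0.1879, 0.186]
tool_rot: [-179.8, 0.5, 76.3]
force: [1.3, 0.6, -4.8]
grip_width: 0.0138
```

```bash
python3 - <<'E'
from h import *
for n in('wrist','scene','top'):
    o,c=snap(n);c=load(n);W=cloud(c);hsv=cv2.cvtColor(c['img'],cv2.COLOR_RGB2HSV);h,sv,v=[hsv[...,i].astype(int) for i in range(3)]
    m=(h>18)&(h<32)&(sv>120)&(v>60)&(abs(W[...,0]-.567)<.03)&(abs(W[...,1]-.19)<.03)&(W[...,2]>.1)&(W[...,2]<.15)
    P=W[m]
    if len(P):print(n,len(P),P.mean(0).round(4),np.percentile(P[:,2],[0,50,100]).round(4))
save(c,'t10.png')
save(load('scene'),'s10.png')
E
python3 st.py; python3 knob.py|head -1
```

```text
wrist 60 [0.5704 0.2032 0.1311] [0.1254 0.1319 0.1366]
scene 67 [0.5676 0.1906 0.1304] [0.1184 0.1306 0.1381]
time_s 17.8167
tool_pos [0.5665 0.1878 0.1859]
tool_rot [-179.7624    0.461    76.2769]
force [ 0.8265  1.2072 -4.1951]
grip_width 0.0136
qpos [ 17.2584  19.7274 -46.7962  92.9948  15.0074  74.2391 -45.8188]
knob [0.5928 0.295  0.1651] 2953
```

View pics/s10.png

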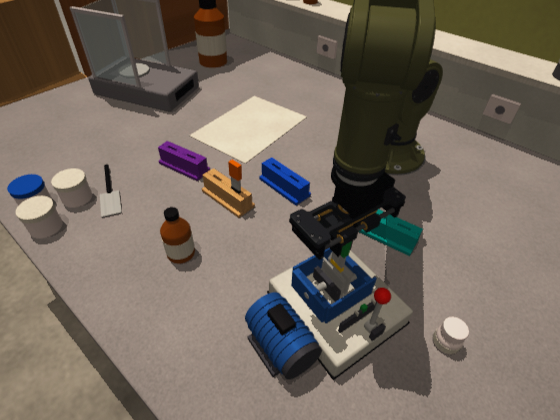

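The band spans about z 0.125–0.137, centred at 0.131, and the plate tops are at 0.130. The lever is upright, and the orange blade, bottle and jar look untouched. Handing in.

```bash
python3 -c "
from cell import env
print(env.sign_off())"; python3 st.py
```

```text
the job is handed in; nothing more can be done
None
the job is handed in; nothing more can be done
```

I swung the lever upright, then took the green blade out of the wooden stand and slid it down between the jaw plates. The job was handed in at about 17.8 s with the handle still gripped. The sign-off gave no verdict.

**Last checks:**
- **Lever:** the knob is at z 0.165 m, within 1 mm of being directly over the hinge (about 0.70 rad).
- **Depth:** the yellow band is centred at z 0.130–0.131 m, against plate tops at 0.130 m. The tip is about 45 mm down.
- **Blade:** it is tilted less than 1°, within about 2 mm of the gap line, and steady. The fingers are 13.6 mm apart on the 14 mm handle, with the squeeze set at 40 N.
- **Other objects:** the orange blade, bottle and jar look unmoved in the last scene picture; I did not measure them again.

**What went wrong on the way:**
- The first push down caught on the flare of the back plate because of about 1° of tilt. I raised the blade, straightened it and tried again.
- The second push then went about 11 mm too deep, so I eased it back up. That left a steady force of about 4 N on the wrist from the plates gripping the blade, directed downwards. The plates' own contact forces could not be measured directly.

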